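Bring a sample tube to the line of a fill reader

ROBOT

A 6-joint arm with a two-finger parallel gripper is mounted at the origin on a cart in front of the work surface, level with it; the furniture and walls round the work are solid. World frame = base frame: x ahead of the robot, y to its left, z up, the work surface at z = 0. Lengths are in mm, angles in rad, forces in N, time in s.
With the tool pointing down it reaches from about 350 to 975 mm from the base axis. Payload 7.1 kg.
Tool frame: the origin (TCP) lies midway between the tips of the shut fingers; the grasp point (between the pads) lies 19 mm behind it (ctrl.grip_depth is the distance from the TCP to the grasp point, in mm); z points along the fingers, y is the line along which they close (so a half turn about z gives the same grasp; the last joint's range is limited). The gripper opens to 88 mm and grips with 3 to 60 N. Pads are 20 mm wide; open, the fingers measure 115 mm over their backs; the gripper's body (75 mm by 178 mm) begins 61 mm behind the grasp point.
Start: joints at [1.32, 0.423, 1.63, -0, 1.089, -0.019], TCP at [143.55, 608.275, 222.675] pointing down, gripper open.
Joint ranges: [-3, 3], [-0.9, 2.11], [0.09, 2.58], [-1.31, 4.45], [0.11, 2.69], [-2.54, 2.54]. Speed limits (rad/s): [2.39, 2.39, 3.01, 3.14, 3.14, 3.14].

INTERFACE

Orientations are given as a rotation vector (axis times angle).
In Python, from workcell import get_obs, vision, ctrl gives the robot as it stands.
- The arm moves only by the tool step_arm, never from a script. Its argument "plan" is a list of rows, each a list of 7 numbers: the opening, from -1 (shut) to 1 (fully open), then the shift along the tool's x, y, z as a fraction of full scale, then the turn, a rotation vector about the tool's x, y, z as a fraction of full scale. In form: [[fingers, dx, dy, dz, wx, wy, wz], ...]. A call has 1 to 20 rows; each row shifts and turns the commanded pose from where the row before left it, along the tool's axes as they then stand; what a row does not reach is not made up. Full scale, the value 1, is 50 mm for a shift and 0.12 rad for a turn. A row lasts 1/8 s, in which the tool goes at most 62.5 mm and 10.7 degrees, less where a joint would pass 70% of its speed; a pose out of reach is approached as far as the arm can. A call with a number of a shift or a turn outside -1 to 1 is refused whole. A call with a gripper value outside its range is refused whole. The fingers move at their own pace and stop on an object; the grip force is fixed at half the most. Time passes only in rows, so rows that do not move let the fingers close. It gives the time, the measured TCP pose, the force, the opening and the grip force at its end, in the units of the state.
- get_obs(): the state, without advancing time (a new reading comes with each control period).
- vision.get_image(name): name is "scene" or "side" or "wrist"; returns a dict with "pixels" (420x560x3 uint8, red, green, blue), "depth" (420x560 float32, mm along the optical axis (not along the pixel's ray), 0 where there is no reading), "fx", "fy", "cx", "cy" (pixels), "T" (4x4, takes a point from camera to world coordinates); the wrist camera has in their place "T_tool_cam" (4x4, takes a point from camera to tool coordinates, whose origin is the TCP and whose axes are the flange's). Camera axes: x right, y down, z forward; pixel columns grow to the right and rows downward; lengths in mm; the calibration is good to about 2 mm. The wrist camera is an equidistant fisheye: a pixel r from the principal point sees the ray r / f radians off the axis. A picture is of the moment at which its call begins: read the wrist's pose just before it.
- ctrl.close_job(): hands the job in; it is judged then, once.
The state is a dict: "t": time; "qpos": joint angles; "qvel": joint speeds; "joint_torque": joint torques, N m; "ee_pos": TCP position; "orientation": TCP orientation; "ft_force": force on the tool from outside, world axes, zero at the start; "moment": the same for the moment, N m; "width": finger opening in mm; "grasp_force": force on a finger pad.
Only numpy, scipy, OpenCV 4.12 (cv2) and the standard library are available. Lean on these libraries where they do the work, as an engineer would, in place of code of your own. Each camera call takes 0.05 s, during which the arm holds its last target. There are 200 camera calls.

TASK

Set up the capped sample tube that lies on the white deck of the fill reader for its fill check, with the fingertips only and the tube lying all the time. With a light touch on its top, roll it (do not just slide it) sideways over the deck onto the marked line, so that it settles in the shallow groove there, and push it along by the end of its cap until the cap's shoulder is home against the step of the deck; then tip the hinged clear reading leaf over, so that it lies flat above the tube. Do not lift, pinch or press hard on the tube, and leave the loose bottles and the pen where they are.

Things in the scene. Friction and masses are not known exactly. Their poses are not given: they have to be found in the camera images.
- fill_reader: Tube fill reader: low fixed block 108 (x) x 172 (y) mm, grey base, white deck. Origin: centre of its underside; x away from its front, y to its left, z up. Flat deck top at z = 22 mm from x = -22 to 54; in front of it (x = -54 to -22) a grey shelf at z = 16, so the deck's front edge is a 6 mm step. Fences 4 mm wide, 4 mm high on the deck's rear edge (x 50 to 54) and left edge (y 82 to 86).
- line_foot (a point): Point of the marked line at the step, at deck height: x = -22, y = -36, z = 22 mm in the reader's frame, whose axes it shares. The line runs from here along +x to the rear fence: a shallow V groove 10 mm wide, 2.9 mm deep, flanks at 30 degrees, a thin black line along each side and a scale of black ticks on its left. The tube's axis is at z = 28.4 mm on the deck, 26.5 in the groove.
- sample_tube: Capped blood tube lying on the deck 34 to 68 mm left of the line, nearly parallel, cap to the reader's front, about 12 g. Origin: axis at the capless end; z points to the cap. Body 12.8 mm in diameter, z = 0 to 65.7 mm; balance point z = 48. Touched on top it rolls half as far as the finger goes, pushed at its side it mostly slides; let go, it stays.
- tube_cap_end (a point): Centre of the flat outer end of the tube's cap, z = 83.5 mm in the tube's frame. The cap, 17.1 mm in diameter, z = 65.7 to 83.5, hangs over the lower shelf without touching it; its shoulder (z = 65.7) starts 4 to 9 mm in front of the step. With the shoulder home against the step this point is 17.8 mm in front of it and the tube's origin is at x = 43.7, y = -36 in the reader's frame.
- reading_leaf (a joint): Hinge of the reading leaf (rad): 0 = flat above the groove, 1.9 = its stop, leaning back to the right. Starts at 1.82 to 1.9. Pushed left past upright (1.57) it falls shut by its own weight in about a second. Axis along the reader's x at y = -66, z = 36 mm. Shut, the leaf's underside is 12 mm above the deck: 1 mm over a tube in the groove, too low for a tube beside it.
- leaf_edge (a point): Middle of the leaf's free edge, 42 mm from the hinge: its top at the start, about 76 mm above the reader's underside. The leaf is a clear pane in an aluminium frame, 52 mm along the reader's x (x = -12 to 40), 4 mm thick, 30 g, a tab to x = 51 at its free rear corner. Hinge posts 12 mm wide, 19 mm high over the deck stand at its ends; a rest post 12 mm high stands at x = 48, y = -26 mm.
- small_bottle: Bystander: upright reagent bottle 34 mm in diameter, 78 mm high, left of the reader. Origin: centre of its underside.
- big_bottle: Bystander: upright reagent bottle 42 mm in diameter, 92 mm high, at the back beside the centrifuge. Origin: centre of its underside.
- ball_pen: Bystander: ball pen 142 mm long, 11 mm thick, lying in front of the left half of the reader. Origin: its middle, underside.
Things that resemble listed ones, but are neither listed nor needed, are in the scene too. Of the things that look like the sample_tube, the smaller one is meant.

How it is judged:
By the outcome, as a careful person would: the job done as asked, in the order asked, and still so for the second after the job is handed in, with the robot touching nothing.
It also fails if it takes over 69 s, if anything falls off the work surface, if the arm or the gripper's body presses on something with over 40 N, if the wrist force passes 120 N, or if a joint passes its speed limit or range.

## Working session

There is one attempt and no reset: what is moved stays moved. The work goes in short steps, Python scripts to look and compute and a tool call to move; the robot and the scene stay as the last step left them, time stands still between calls to the robot, and variables do not carry over. Pictures are saved under pics/ and viewed, at most 10 in all, crops included, and the job is handed in when it is done.

Besides the shell and the picture viewer there is one more tool, called after "Call:" as name(argument=value, ...), one argument or row to a line, values as JSON. step_arm: Moves the arm, as the interface text tells. Its arguments: {"type":"object","properties":{"plan":{"type":"array","items":{"type":"array","items":{"type":"number","minimum":-1,"maximum":1}}}},"required":["plan"]}

```bash
mkdir -p pics; ls
cat > h.py <<'E'
import numpy as np, cv2
from workcell import get_obs, vision, ctrl
def shot(n,fn=None):
    im=vision.get_image(n)
    if fn: cv2.imwrite('pics/'+fn,im['pixels'][:,:,::-1])
    return im
def ray(im,u,v):
    d=np.array([(u-im['cx'])/im['fx'],(v-im['cy'])/im['fy'],1.]);T=im['T']
    return T[:3,3],T[:3,:3]@d
def onz(im,u,v,z):
    o,d=ray(im,u,v); return o+d*(z-o[2])/d[2]
E
python3 - <<'E'
from h import *
import pickle
D={}
for n in('scene','side'):
    D[n]=shot(n,n+'0.png'); print(n,D[n]['T'].round(2).tolist(),D[n]['fx'])
D['wrist']=shot('wrist','wrist0.png'); print(D['wrist']['T_tool_cam'],D['wrist']['fx'],D['wrist']['cx'],D['wrist']['cy'])
pickle.dump(D,open('d0.pkl','wb'));print(get_obs())
cv2.imwrite('pics/both.png',cv2.resize(np.vstack([D['scene']['pixels'],D['side']['pixels']])[:,:,::-1],None,fx=.7,fy=.7))
E
```

```text
pics
scene [[0.87, -0.3, 0.38, 173.04], [-0.49, -0.51, 0.71, -281.37], [-0.02, -0.81, -0.59, 575.8], [0.0, 0.0, 0.0, 1.0]] 423.21169860805577
side [[0.96, -0.18, 0.2, 258.86], [-0.27, -0.65, 0.71, -488.58], [-0.0, -0.74, -0.67, 811.79], [0.0, 0.0, 0.0, 1.0]] 539.2383599118507
[[ 4.72902330e-04 -9.57132617e-01 -2.89649668e-01  7.98206897e+01]
 [ 9.99999601e-01  2.33064740e-04  8.62518775e-04 -6.28341099e-01]
 [-7.58037728e-04 -2.89649961e-01  9.57132345e-01 -1.62856928e+02]
 [ 0.00000000e+00  0.00000000e+00  0.00000000e+00  1.00000000e+00]] 325.19226210127806 284.69275341287454 207.5530495667616
{'t': 0.15, 'qpos': array([ 1.31996505e+00,  4.23691964e-01,  1.63049620e+00,  5.40856094e-06,
        1.08859044e+00, -1.90070615e-02]), 'qvel': array([-0.00034752, -0.00151574, -0.00312383, -0.00165421, -0.00115894,
       -0.00046771]), 'joint_torque': array([-2.80996738e-05, -5.44987249e+01, -2.73915339e+01,  6.43604365e-02,
        2.04172754e-02, -3.17666149e-05]), 'ee_pos': array([143.46784691, 607.87287593, 222.07078713]), 'orientation': array([-3.63318611e-01, -3.12034749e+00,  1.84484469e-03]), 'ft_force': array([-0.18232846, -0.63164845,  0.15108524]), 'moment': array([-0.03350043, -0.01483657, -0.00927661]), 'grasp_force': 0.0, 'width': 88.34601059748921}
```

View pics/scene0.png

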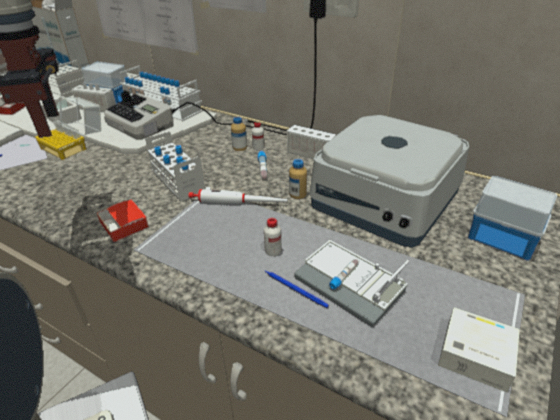

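View pics/side0.png

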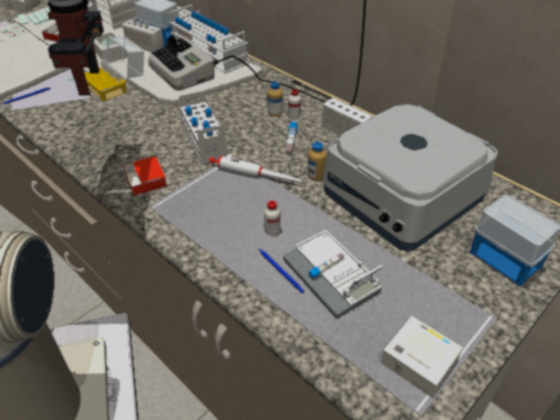

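The scene view shows the reader around (352,280) with a blue-capped tube on its deck at (345,273). A second tube-like object lies at the back at (262,163), and there are more blue caps in the rack at (172,160). The tube on the deck fits the description, and I'll confirm it in an enlarged crop.

Run:
```python
from h import *
import pickle
D=pickle.load(open('d0.pkl','rb'))
a=D['scene']['pixels'][235:325,290:415];b=D['side']['pixels'][225:315,275:400]
c=D['scene']['pixels'][140:185,230:292]
A=cv2.resize(a,(625,450),interpolation=cv2.INTER_CUBIC)
cv2.imwrite('pics/c1.png',np.vstack([np.hstack([cv2.resize(x,(400,288),interpolation=3) for x in(a,b)]),np.hstack([cv2.resize(c,(400,290),interpolation=3),cv2.resize(D['wrist']['pixels'],(400,290))])])[:,:,::-1])
```

```text
(no output)
```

View pics/c1.png

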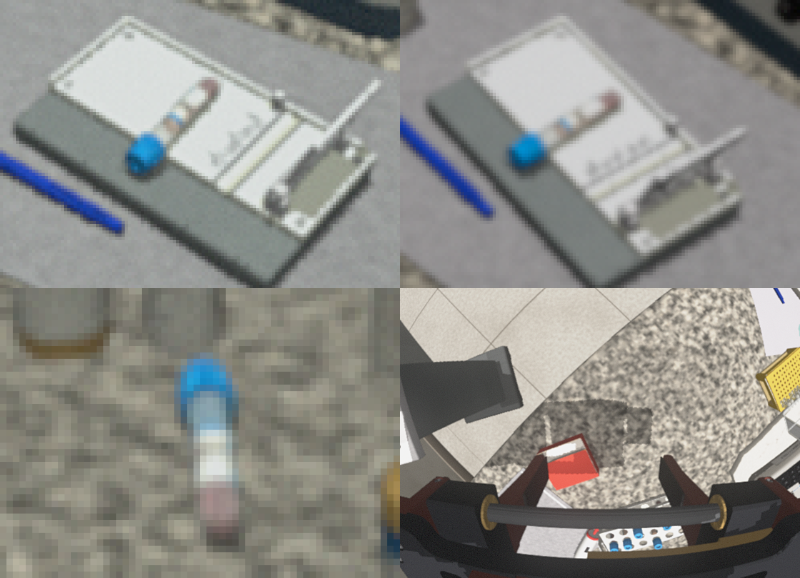

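The deck tube at (345,272) lies on the white deck with its cap to the front and sits left of the groove, so it is the one meant. The one at (262,163) lies on the granite and looks bigger. Next is a coarse reader pose.

Run:
```python
from h import *
import pickle
D=pickle.load(open('d0.pkl','rb'))
P={'scene':[((15,130),(-54,86,16)),((268,275),(-54,-86,16)),((125,15),(54,86,26)),((378,155),(54,-86,22))],
'side':[((27,103),(-54,86,16)),((172,15),(54,86,26))]}
O={'scene':(290,235),'side':(275,225)}
R=[];W=[]
for n in P:
  for (u,v),r in P[n]:
    w=onz(D[n],u/3.2+O[n][0],v/3.2*90/90+O[n][1],r[2]); print(n,r,w.round(1)); R.append(r[:2]);W.append(w[:2])
R=np.array(R,float);W=np.array(W)
A=(R-R.mean(0));B=W-W.mean(0);th=np.arctan2((A[:,0]*B[:,1]-A[:,1]*B[:,0]).sum(),(A*B).sum())
Rm=np.array([[np.cos(th),-np.sin(th)],[np.sin(th),np.cos(th)]]);t=W.mean(0)-Rm@R.mean(0)
print(th,t,(W-(R@Rm.T+t)).round(1))
for n,c,e in(('scene',(132,165),(215,85)),('side',(110,158),(218,97))):
  print([ (Rm.T@(onz(D[n],u/3.2+O[n][0],v/3.2+O[n][1],28.4)[:2]-t)).round(1) for u,v in(c,e)])
for n,u,v in(('scene',273,250),('scene',298,195),('side',272,228)): print('bottle base',onz(D[n],u,v,0).round())
for n,u,v in(('scene',267,273),('scene',327,305)): print('pen',onz(D[n],u,v,5).round())
```

```text
scene (-54, 86, 16) [454.2 192.   16. ]
scene (-54, -86, 16) [513.7  39.7  16. ]
scene (54, 86, 26) [558.3 234.3  26. ]
scene (54, -86, 22) [614.6  70.5  22. ]
side (-54, 86, 16) [456.9 194.2  16. ]
side (54, 86, 26) [564.3 232.7  26. ]
0.33986844919842485 [536.56483039 133.54027178] [[-2.7 -4.6]
 [-0.6  5.3]
 [-0.5  1.7]
 [-1.5 -0. ]
 [-0.  -2.4]
 [ 5.5  0. ]]
[array([-46.4,   9.6]), array([35.3,  9.9])]
[array([-46.5,  11.6]), array([36.3, 11.9])]
bottle base [461. 289.   0.]
bottle base [605. 431.   0.]
bottle base [460. 294.   0.]
pen [418. 233.   5.]
pen [472. 113.   5.]
```

```bash
cat >> h.py <<'E'
from scipy.spatial.transform import Rotation as Ro
def plan(p0,R0,p1,R1,n,f=-1):
    "rows from pose 0 to pose 1 (linear), tool-axis fractions"
    w=(R0.inv()*R1).as_rotvec();R=R0;p=np.array(p0,float);out=[]
    for i in range(1,n+1):
        tgt=np.array(p0)+(np.array(p1)-p0)*i/n
        d=np.round(R.inv().apply(tgt-p)/50,2);t=np.round(w/n/.12,2)
        out.append([f,*d,*t]); p=p+R.apply(d*50); R=R*Ro.from_rotvec(t*.12)
    return out,p,R
def down(th): # tool y along reader x at yaw th, z down
    c,s=np.cos(th),np.sin(th); return Ro.from_matrix(np.array([[-s,c,0],[c,s,0],[0,0,-1.]]))
E
python3 - <<'E'
from h import *
o=get_obs()
R0=Ro.from_rotvec([-0.36332,-3.12035,0]);print(R0.as_matrix().round(3).tolist())
th=.34;c,s=np.cos(th),np.sin(th)
x,y=0,-40
p1=[537+c*x-s*y,134+s*x+c*y,160]
r,p,R=plan([143.55,608.275,222.675],R0,p1,down(th),16)
for a in r: print([float(v) for v in a],end=',')
print(p1,p,R.as_matrix().round(3).tolist(), max(abs(np.array(r)[:,1:]).ravel()))
E
```

```text
[[-0.973, 0.23, -0.0], [0.23, 0.973, 0.0], [0.0, -0.0, -1.0]]
[-1.0, -0.64, -0.51, 0.08, -0.0, -0.0, 0.52],[-1.0, -0.67, -0.46, 0.08, -0.0, -0.0, 0.52],[-1.0, -0.7, -0.42, 0.07, -0.0, -0.0, 0.52],[-1.0, -0.73, -0.38, 0.08, -0.0, -0.0, 0.52],[-1.0, -0.75, -0.33, 0.08, -0.0, -0.0, 0.52],[-1.0, -0.76, -0.29, 0.08, -0.0, -0.0, 0.52],[-1.0, -0.78, -0.23, 0.08, -0.0, -0.0, 0.52],[-1.0, -0.8, -0.19, 0.08, -0.0, -0.0, 0.52],[-1.0, -0.81, -0.14, 0.07, -0.0, -0.0, 0.52],[-1.0, -0.81, -0.08, 0.08, -0.0, -0.0, 0.52],[-1.0, -0.82, -0.04, 0.08, -0.0, -0.0, 0.52],[-1.0, -0.81, 0.02, 0.08, -0.0, -0.0, 0.52],[-1.0, -0.82, 0.06, 0.08, -0.0, -0.0, 0.52],[-1.0, -0.81, 0.12, 0.08, -0.0, -0.0, 0.52],[-1.0, -0.8, 0.17, 0.07, -0.0, -0.0, 0.52],[-1.0, -0.79, 0.21, 0.08, -0.0, -0.0, 0.52],[np.float64(550.3394836856326), np.float64(96.28981337886614), 160] [550.27650636  96.01528011 160.09987973] [[-0.334, 0.943, -0.0], [0.943, 0.334, 0.0], [0.0, -0.0, -1.0]] 0.82
```

Call:
step_arm(
  plan=[
    [-1,-0.64,-0.51,0.08,0,0,0.52],
    [-1,-0.67,-0.46,0.08,0,0,0.52],
    [-1,-0.7,-0.42,0.07,0,0,0.52],
    [-1,-0.73,-0.38,0.08,0,0,0.52],
    [-1,-0.75,-0.33,0.08,0,0,0.52],
    [-1,-0.76,-0.29,0.08,0,0,0.52],
    [-1,-0.78,-0.23,0.08,0,0,0.52],
    [-1,-0.8,-0.19,0.08,0,0,0.52],
    [-1,-0.81,-0.14,0.07,0,0,0.52],
    [-1,-0.81,-0.08,0.08,0,0,0.52],
    [-1,-0.82,-0.04,0.08,0,0,0.52],
    [-1,-0.81,0.02,0.08,0,0,0.52],
    [-1,-0.82,0.06,0.08,0,0,0.52],
    [-1,-0.81,0.12,0.08,0,0,0.52],
    [-1,-0.8,0.17,0.07,0,0,0.52],
    [-1,-0.79,0.21,0.08,0,0,0.52],
    [-1,0,0,0,0,0,0],
    [-1,0,0,0,0,0,0],
  ],
)

```text
t: 2.4
ee_pos: [549.6, 96.2, 159.9]
orientation: [-1.812, -2.565, 0.001]
ft_force: [-0.6, -0.4, 0.6]
width: 0.4
grasp_force: 0.0
```

Run:
```python
from h import *
import pickle
o=get_obs();im=shot('wrist');pickle.dump((o,im),open('w1.pkl','wb'))
print(o['t'],o['ee_pos'],o['orientation'],o['ft_force'],o['width'])
cv2.imwrite('pics/w1.png',cv2.resize(im['pixels'],(800,600),interpolation=3)[:,:,::-1])
```

```text
2.4 [549.62876166  96.17106332 159.87908449] [-1.81216881e+00 -2.56511518e+00  9.35401758e-04] [-0.56972652 -0.38281853  0.61171912] 0.3998206784076167
```

View pics/w1.png

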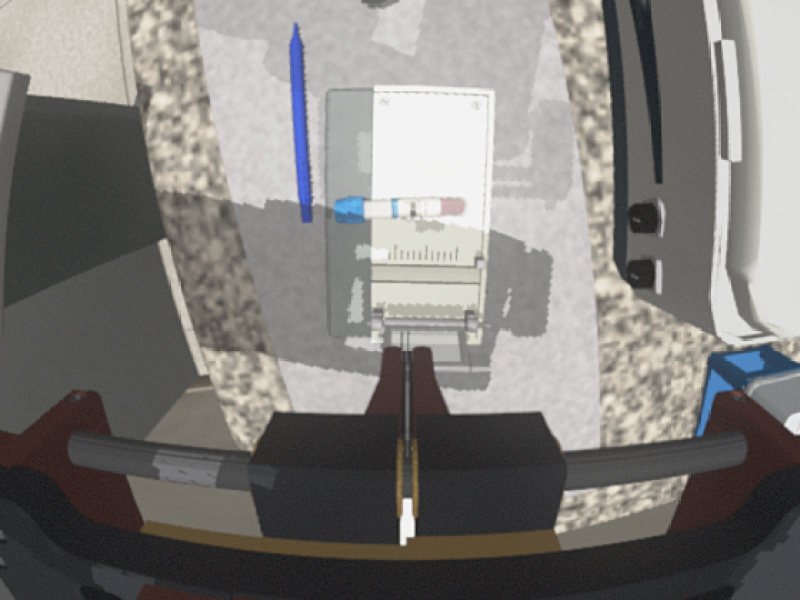

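The wrist view shows the reader at (328–494, 90–345), the tube's cap at (350,209) and its end at (465,206). The groove lines are at rows ~265 and 283, the leaf at row ~330, and the pen is clear at (300,120). I'll rectify this onto the deck plane.

```bash
cat >> h.py <<'E'
def fpix(im,o,P):
    "world points -> wrist pixels"
    R=Ro.from_rotvec(o['orientation']);pt=R.inv().apply(np.atleast_2d(P)-o['ee_pos'])
    T=np.linalg.inv(im['T_tool_cam']);q=pt@T[:3,:3].T+T[:3,3]
    h=np.hypot(q[:,0],q[:,1]);a=np.arctan2(h,q[:,2])/np.maximum(h,1e-9)
    return np.c_[im['cx']+im['fx']*a*q[:,0],im['cy']+im['fy']*a*q[:,1]]
def rect(im,o,th,c,z,xr=(-65,65),yr=(-95,95),s=3):
    "top-down picture in the reader frame: columns = -y (right is right side), rows = -x"
    X=np.arange(xr[1],xr[0],-1/s);Y=np.arange(yr[1],yr[0],-1/s)
    gx,gy=np.meshgrid(X,Y,indexing='ij');C,S=np.cos(th),np.sin(th)
    P=np.stack([c[0]+C*gx-S*gy,c[1]+S*gx+C*gy,gx*0+z],-1).reshape(-1,3)
    m=fpix(im,o,P).astype(np.float32).reshape(*gx.shape,2)
    return cv2.remap(im['pixels'],m[...,0],m[...,1],cv2.INTER_CUBIC)
E
python3 - <<'E'
from h import *
import pickle
o,im=pickle.load(open('w1.pkl','rb'))
A=rect(im,o,.34,(537,134),22,s=4)
A=A.copy()
for k in range(-80,81,20): cv2.line(A,((95-k)*4,0),((95-k)*4,8),(255,0,0),1)
for k in range(-60,61,20): cv2.line(A,(0,(65-k)*4),(8,(65-k)*4),(255,0,0),1)
cv2.imwrite('pics/r1.png',A[:,:,::-1])
g=cv2.cvtColor(A,cv2.COLOR_RGB2GRAY).astype(float)
for x in (0,10,20,30): # groove lines profile
    row=g[(65-x)*4-6:(65-x)*4+6].mean(0); print(x,[(round(95-i/4,1),int(row[i])) for i in range((95+25)*4,(95+50)*4,4)])
E
```

```text
0 [(-25.0, 213), (-26.0, 219), (-27.0, 225), (-28.0, 222), (-29.0, 152), (-30.0, 149), (-31.0, 188), (-32.0, 198), (-33.0, 195), (-34.0, 198), (-35.0, 202), (-36.0, 203), (-37.0, 201), (-38.0, 204), (-39.0, 199), (-40.0, 170), (-41.0, 146), (-42.0, 208), (-43.0, 224), (-44.0, 220), (-45.0, 221), (-46.0, 219), (-47.0, 221), (-48.0, 220), (-49.0, 220)]
10 [(-25.0, 201), (-26.0, 217), (-27.0, 223), (-28.0, 222), (-29.0, 166), (-30.0, 146), (-31.0, 185), (-32.0, 197), (-33.0, 197), (-34.0, 196), (-35.0, 202), (-36.0, 202), (-37.0, 203), (-38.0, 203), (-39.0, 204), (-40.0, 183), (-41.0, 142), (-42.0, 188), (-43.0, 223), (-44.0, 222), (-45.0, 221), (-46.0, 220), (-47.0, 219), (-48.0, 219), (-49.0, 219)]
20 [(-25.0, 203), (-26.0, 211), (-27.0, 221), (-28.0, 222), (-29.0, 179), (-30.0, 142), (-31.0, 182), (-32.0, 198), (-33.0, 196), (-34.0, 197), (-35.0, 200), (-36.0, 202), (-37.0, 201), (-38.0, 203), (-39.0, 203), (-40.0, 184), (-41.0, 141), (-42.0, 165), (-43.0, 221), (-44.0, 223), (-45.0, 220), (-46.0, 219), (-47.0, 219), (-48.0, 219), (-49.0, 218)]
30 [(-25.0, 207), (-26.0, 214), (-27.0, 219), (-28.0, 219), (-29.0, 189), (-30.0, 145), (-31.0, 175), (-32.0, 197), (-33.0, 197), (-34.0, 198), (-35.0, 200), (-36.0, 202), (-37.0, 202), (-38.0, 202), (-39.0, 204), (-40.0, 192), (-41.0, 149), (-42.0, 153), (-43.0, 217), (-44.0, 223), (-45.0, 220), (-46.0, 219), (-47.0, 219), (-48.0, 219), (-49.0, 218)]
```

View pics/r1.png

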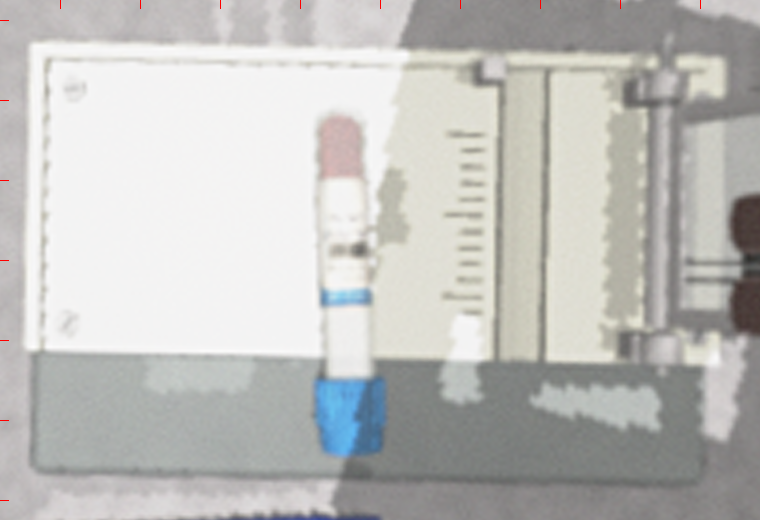

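The tube sits 42.5–46 mm left of the line, about 0.045 rad askew, with its shoulder about 5.7 mm in front of the step. The line foot is near (525, 93) at yaw 0.321. I'll move above the tube with the tool aligned to the line.

Call:
step_arm(
  plan=[
    [-1,0.28,-0.06,0,0,0,0.16],
    [-1,0.28,-0.06,0.2,0,0,0],
    [-1,0.28,-0.06,0.4,0,0,0],
    [-1,0.28,-0.06,0.5,0,0,0],
    [-1,0,0,0.5,0,0,0],
    [-1,0,0,0.4,0,0,0],
    [-1,0,0,0.3,0,0,0],
    [-1,0,0,0.06,0,0,0],
    [-1,0,0,0,0,0,0],
    [-1,0,0,0,0,0,0],
  ],
)

```text
t: 3.7
ee_pos: [521.5, 145.4, 42.8]
orientation: [1.837, 2.548, 0.002]
ft_force: [0.7, 0.1, -0.0]
width: 0.0
grasp_force: 0.0
```

```bash
cat >> h.py <<'E'
F=np.array([525.0,93.0]);TH=.321
def L(p):
    d=np.array(p)[:2]-F;c,s=np.cos(TH),np.sin(TH);return np.round([c*d[0]+s*d[1],-s*d[0]+c*d[1],p[2]],2)
def st():
    o=get_obs();print('t',round(o['t'],2),'L',L(o['ee_pos']),'F',o['ft_force'].round(2),'rv',o['orientation'].round(4));return o
E
python3 - <<'E'
from h import *
o=st();im=shot('wrist')
cv2.imwrite('pics/w2.png',im['pixels'][:,:,::-1]); 
A=rect(im,o,TH,tuple(F+np.array([np.cos(TH)*22-np.sin(TH)*36, np.sin(TH)*22+np.cos(TH)*36])),28,s=4)
cv2.imwrite('pics/w2.png',np.hstack([A,np.zeros((A.shape[0],2,3),np.uint8)])[:,:,::-1])
E
```

```text
t 3.7 L [13.2  50.81 42.84] F [ 0.7  0.1 -0. ] rv [1.8368e+00 2.5477e+00 1.5000e-03]
```

View pics/w2.png

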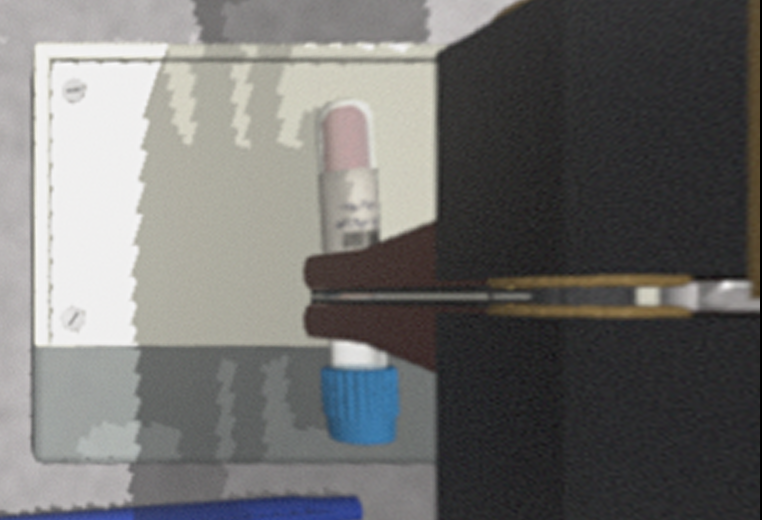

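The rectified close view shows the fingertips (305–440, 257–340) over the body, just behind the cap. The tube runs from (362,440) to (345,103), nearly parallel to the line, and the pad covers its top. I'll descend gently.

Call:
step_arm(
  plan=[
    [-1,-0.06,-0.02,0.08,0,0,0],
    [-1,0,0,0.05,0,0,0],
    [-1,0,0,0,0,0,0],
  ],
)

```text
t: 4.12
ee_pos: [521.3, 141.9, 36.5]
orientation: [1.838, 2.548, 0.0]
ft_force: [-2.5, -1.0, 11.0]
width: 0.6
grasp_force: 5.7
```

Call:
step_arm(
  plan=[
    [-1,0,0,0.01,0,0,0],
    [-1,0,0,0.01,0,0,0],
    [-1,0,0,0,0,0,0],
  ],
)

```text
t: 4.5
ee_pos: [521.3, 141.9, 36.2]
orientation: [1.837, 2.548, 0.0]
ft_force: [-5.4, -2.8, 19.4]
width: 0.4
grasp_force: 9.5
```

Call:
step_arm(
  plan=[
    [-1,0,0,0.01,0,0,0],
    [-1,0,0,0,0,0,0],
  ],
)

```text
t: 4.75
ee_pos: [521.3, 141.9, 36.0]
orientation: [1.837, 2.548, 0.001]
ft_force: [-5.7, -1.9, 23.1]
width: 0.3
grasp_force: 11.6
```

Contact came higher than I expected, so I'm backing off now.

Call:
step_arm(
  plan=[
    [-1,0,0,-0.05,0,0,0],
    [-1,0,0,0,0,0,0],
  ],
)

```text
t: 5.0
ee_pos: [521.3, 142.0, 36.9]
orientation: [1.837, 2.548, 0.001]
ft_force: [-1.5, -0.0, 3.6]
width: 0.5
grasp_force: 1.8
```

Run:
```python
from h import *
o=st()
```

```text
t 5.0 L [11.91 47.7  36.9 ] F [-1.5  -0.05  3.6 ] rv [1.8374e+00 2.5477e+00 9.0000e-04]
```

Call:
step_arm(
  plan=[
    [-1,0,0,-0.005,0,0,0],
    [-1,-0.04,0,0,0,0,0],
    [-1,-0.06,0,0,0,0,0],
    [-1,-0.06,0,0,0,0,0],
    [-1,-0.06,0,0,0,0,0],
  ],
)

```text
t: 5.62
ee_pos: [524.8, 131.4, 36.9]
orientation: [1.837, 2.548, 0.001]
ft_force: [0.6, -0.0, 2.5]
width: 0.5
grasp_force: 1.3
```

```bash
cat >> h.py <<'E'
def look(o,im,fn=None):
    c=tuple(F+np.array([np.cos(TH)*22-np.sin(TH)*36, np.sin(TH)*22+np.cos(TH)*36]))
    A=rect(im,o,TH,c,28.4,s=4); h=cv2.cvtColor(A,cv2.COLOR_RGB2HSV)
    m=cv2.inRange(h,(95,120,70),(112,255,255)); m[:360]=0;m[470:]=0
    k=cv2.moments(m); 
    if k['m00']: print('cap n',int(k['m00']/255),'L x,y',round(65-k['m01']/k['m00']/4+22,1),round(95-k['m10']/k['m00']/4+36,1))
    p=cv2.inRange(h,(0,35,90),(14,140,255))|cv2.inRange(h,(165,35,90),(180,140,255));p[:60]=0;p[220:]=0
    n,lab,s,cc=cv2.connectedComponentsWithStats(p)
    if n>1:
        i=1+s[1:,4].argmax();print('pink n',s[i,4],'L',round(65-cc[i][1]/4+22,1),round(95-cc[i][0]/4+36,1))
    if fn: cv2.imwrite('pics/'+fn,A[:,:,::-1])
E
python3 - <<'E'
from h import *
o=st();look(o,shot('wrist'),'w3.png')
E
```

```text
t 5.62 L [11.93 36.55 36.94] F [ 0.62 -0.    2.48] rv [1.8373e+00 2.5479e+00 5.0000e-04]
cap n 4938 L x,y -14.2 35.7
pink n 469 L 50.7 42.2
```

It's rolling, with the tube travelling at half the finger's speed, but the tail lags. I'll take the next stroke nearer the tail.

Call:
step_arm(
  plan=[
    [-1,0,0,-0.1,0,0,0],
    [-1,0.21,0.46,0,0,0,0],
    [-1,0,0,0.04,0,0,0],
    [-1,0,0,0.04,0,0,0],
    [-1,0,0,0.01,0,0,0],
    [-1,0,0,0,0,0,0],
  ],
)

```text
t: 6.42
ee_pos: [542.3, 148.5, 37.3]
orientation: [-1.837, -2.548, 0.001]
ft_force: [0.8, 0.1, -0.8]
width: 0.6
grasp_force: 0.0
```

Run:
```python
from h import *
o=st();look(o,shot('wrist'),'w4.png')
```

```text
t 6.42 L [33.95 47.15 37.28] F [ 0.82  0.05 -0.79] rv [-1.8374e+00 -2.5476e+00  1.1000e-03]
cap n 5046 L x,y -15.1 35.1
pink n 1120 L 51.3 40.1
```

Call:
step_arm(
  plan=[
    [-1,0,0,0.005,0,0,0],
    [-1,0,0,0.005,0,0,0],
    [-1,0,0,0,0,0,0],
  ],
)

```text
t: 6.85
ee_pos: [542.9, 148.8, 37.0]
orientation: [-1.837, -2.548, 0.0]
ft_force: [-0.3, -0.8, 2.0]
width: 0.7
grasp_force: 0.9
```

Contact is at 2 N. Rolling 24 mm of finger travel.

Call:
step_arm(
  plan=[
    [-1,-0.04,0,0,0,0,0],
    [-1,-0.06,0,0,0,0,0],
    [-1,-0.08,0,0,0,0,0],
    [-1,-0.08,0,0,0,0,0],
    [-1,-0.08,0,0,0,0,0],
    [-1,-0.08,0,0,0,0,0],
    [-1,-0.04,0,0,0,0,0],
    [-1,0,0,0,0,0,0],
  ],
)

```text
t: 7.85
ee_pos: [550.5, 126.9, 37.0]
orientation: [1.838, 2.548, 0.0]
ft_force: [0.7, -0.6, 2.4]
width: 0.4
grasp_force: 1.1
```

Run:
```python
from h import *
o=st();look(o,shot('wrist'),'w5.png')
```

```text
t 7.85 L [34.84 24.12 37.  ] F [ 0.74 -0.56  2.41] rv [1.8376e+00 2.5478e+00 4.0000e-04]
cap n 4897 L x,y -15.5 23.7
pink n 1097 L 46.6 30.2
```

Call:
step_arm(
  plan=[
    [-1,0,0,-0.06,0,0,0],
    [-1,0.22,0,0,0,0,0],
    [-1,0,0,0.04,0,0,0],
    [-1,0,0,0.01,0,0,0],
    [-1,0,0,0,0,0,0],
  ],
)

```text
t: 8.52
ee_pos: [546.6, 137.4, 37.3]
orientation: [-1.837, -2.548, 0.001]
ft_force: [0.6, -0.2, -0.3]
width: 0.6
grasp_force: 0.0
```

Call:
step_arm(
  plan=[
    [-1,0,0,0.005,0,0,0],
    [-1,0,0,0,0,0,0],
  ],
)

```text
t: 8.78
ee_pos: [546.8, 137.4, 37.2]
orientation: [-1.838, -2.548, 0.0]
ft_force: [-1.0, 0.7, 0.5]
width: 0.6
grasp_force: 0.1
```

Call:
step_arm(
  plan=[
    [-1,0,0,0.006,0,0,0],
    [-1,-0.02,0,0,0,0,0],
    [-1,-0.06,0,0,0,0,0.16],
    [-1,-0.08,0,0,0,0,0.2],
    [-1,-0.08,0,0,0,0,0.2],
    [-1,-0.08,0,0,0,0,0.2],
    [-1,-0.08,0,0,0,0,0.2],
    [-1,-0.06,0,0,0,0,0.2],
    [-1,0,0,0,0,0,0.1],
    [-1,0,0,0,0,0,0],
  ],
)

```text
t: 10.02
ee_pos: [552.9, 115.3, 36.9]
orientation: [2.025, 2.402, 0.0]
ft_force: [1.5, -1.0, 3.0]
width: 0.6
grasp_force: 1.5
```

Run:
```python
from h import *
o=st();look(o,shot('wrist'),'w6.png')
```

```text
t 10.03 L [33.53 12.37 36.93] F [ 1.46 -1.03  2.95] rv [2.0247e+00 2.4020e+00 2.0000e-04]
cap n 4898 L x,y -17.5 12.4
pink n 662 L 48.2 18.0
```

View pics/w6.png

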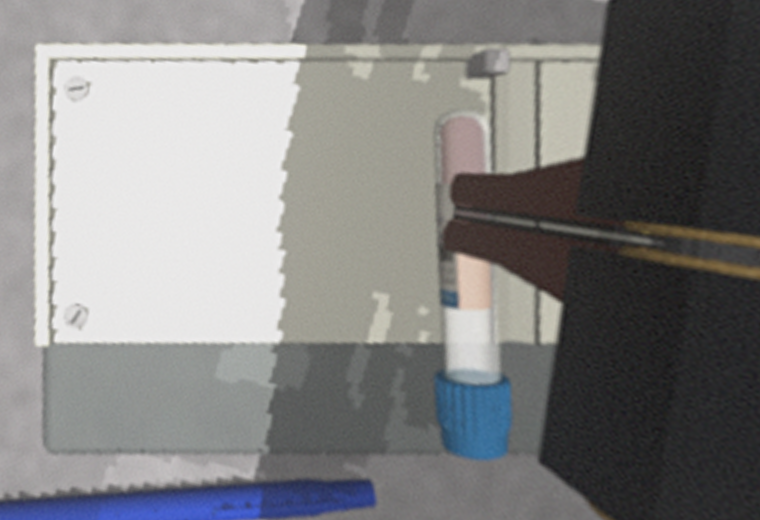

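The rectified view shows the tube from tail (463,115) to cap end (477,450), still about 0.04 rad askew and about 14 mm short of the groove lines (493 and 537). I'll straighten the tool and roll again.

Call:
step_arm(
  plan=[
    [-1,0,0,-0.06,0,0,0],
    [-1,0.2,0,0,0,0,-0.63],
    [-1,0,0,0,0,0,-0.63],
    [-1,0,0,0.04,0,0,0],
    [-1,0,0,0.01,0,0,0],
    [-1,0,0,0.005,0,0,0],
    [-1,0,0,0,0,0,0],
  ],
)

```text
t: 10.95
ee_pos: [551.0, 125.0, 37.1]
orientation: [-1.838, -2.548, 0.0]
ft_force: [-0.5, -0.5, 0.5]
width: 0.1
grasp_force: 0.4
```

Run:
```python
from h import *
o=st()
```

```text
t 10.95 L [34.82 22.19 37.12] F [-0.53 -0.45  0.53] rv [-1.8379e+00 -2.5477e+00  3.0000e-04]
```

Call:
step_arm(
  plan=[
    [-1,0,0,0.006,0,0,0],
    [-1,-0.04,0,0,0,0,0],
    [-1,-0.06,0,0,0,0,0],
    [-1,-0.08,0,0,0,0,0],
    [-1,-0.08,0,0,0,0,0],
    [-1,-0.08,0,0,0,0,0],
    [-1,-0.06,0,0,0,0,0],
    [-1,-0.04,0,0,0,0,0],
    [-1,0,0,0,0,0,0],
  ],
)

```text
t: 12.08
ee_pos: [558.4, 104.2, 36.9]
orientation: [1.837, 2.548, 0.0]
ft_force: [2.1, 0.7, 3.2]
width: 0.1
grasp_force: 1.3
```

Run:
```python
from h import *
o=st();look(o,shot('wrist'),'w7.png')
```

```text
t 12.07 L [35.19  0.06 36.89] F [2.13 0.67 3.18] rv [1.8373e+00 2.5478e+00 5.0000e-04]
cap n 4861 L x,y -16.4 1.4
pink n 516 L 48.4 6.8
```

Call:
step_arm(
  plan=[
    [-1,0,0,-0.06,0,0,0],
    [-1,0.2,0.14,0,0,0,0],
    [-1,0,0,0.04,0,0,0],
    [-1,0,0,0.015,0,0,0],
    [-1,0,0,0,0,0,0],
  ],
)

```text
t: 12.75
ee_pos: [561.3, 116.0, 36.8]
orientation: [-1.837, -2.548, 0.001]
ft_force: [-1.1, 0.6, -0.5]
width: 0.3
grasp_force: 0.0
```

Run:
```python
from h import *
o=st();look(o,shot('wrist'),'w8.png')
```

```text
t 12.75 L [41.65 10.34 36.81] F [-1.08  0.58 -0.51] rv [-1.8369e+00 -2.5480e+00  9.0000e-04]
cap n 4961 L x,y -16.0 -0.4
pink n 325 L 55.0 1.2
```

Call:
step_arm(
  plan=[
    [-1,0,0,-0.3,0,0,0],
    [-1,-0.04,-0.4,-0.3,0,0,0],
    [-1,-0.06,-0.7,0,0,0,0],
    [-1,-0.06,-0.7,0,0,0,0],
    [-1,-0.04,0,0,0,0,0],
    [-1,0,0,0,0,0,0],
  ],
)

```text
t: 13.55
ee_pos: [480.9, 78.2, 68.0]
orientation: [1.837, 2.546, 0.003]
ft_force: [0.3, 0.6, 0.4]
width: 0.4
grasp_force: 0.0
```

Run:
```python
from h import *
o=st();look(o,shot('wrist'),'w9.png')
```

```text
t 13.55 L [-46.51  -0.17  68.04] F [0.27 0.56 0.44] rv [1.8368 2.5464 0.0028]
cap n 4859 L x,y -13.7 0.0
pink n 622 L 54.7 1.4
```

View pics/w9.png

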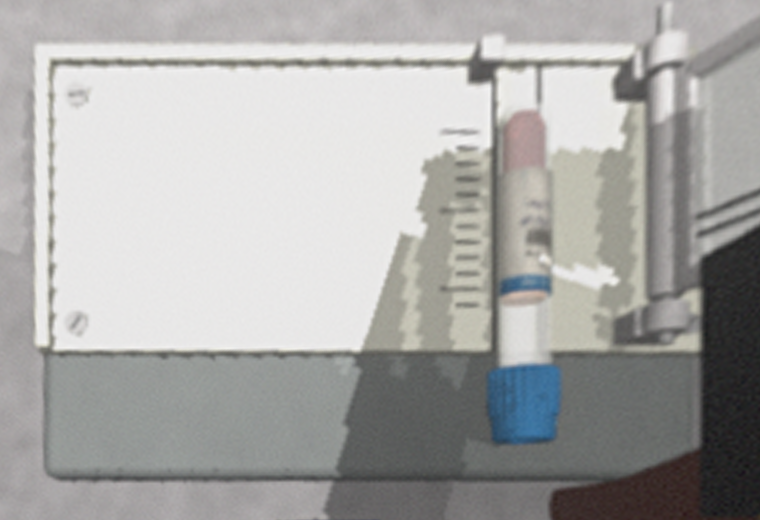

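The tube now sits in the groove and is parallel: the body at cols 500–550 lies between the lines, and the cap's shoulder at row 366 is about 3.5 mm short of the step at row 352. Now I'll lower in front of the cap.

Call:
step_arm(
  plan=[
    [-1,0,0,0.3,0,0,0],
    [-1,0,0,0.3,0,0,0],
    [-1,0,0,0.26,0,0,0],
    [-1,0,0.1,0,0,0,0],
    [-1,0,0,0,0,0,0],
    [-1,0,0,0,0,0,0],
  ],
)

```text
t: 14.35
ee_pos: [484.4, 79.7, 24.4]
orientation: [1.837, 2.548, 0.001]
ft_force: [0.0, -1.0, -0.2]
width: 0.8
grasp_force: 0.0
```

Run:
```python
from h import *
o=st();look(o,shot('wrist'),'w10.png')
```

```text
t 14.35 L [-42.68   0.19  24.39] F [ 0.03 -0.95 -0.22] rv [1.8370e+00 2.5479e+00 7.0000e-04]
cap n 5176 L x,y -13.7 -0.2
pink n 566 L 53.6 2.2
```

Call:
step_arm(
  plan=[
    [-1,0,0.04,0,0,0,0],
    [-1,0,0.04,0,0,0,0],
    [-1,0,0.03,0,0,0,0],
    [-1,0,0.03,0,0,0,0],
    [-1,0,0.03,0,0,0,0],
    [-1,0,0,0,0,0,0],
  ],
)

```text
t: 15.15
ee_pos: [492.3, 82.4, 24.1]
orientation: [1.837, 2.548, 0.0]
ft_force: [0.6, -1.0, -0.4]
width: 0.4
grasp_force: 0.0
```

Run:
```python
from h import *
o=st();look(o,shot('wrist'),'w11.png')
```

```text
t 15.15 L [-34.42   0.25  24.06] F [ 0.58 -1.03 -0.36] rv [1.8373 2.5483 0.    ]
cap n 4997 L x,y -13.6 -0.1
pink n 315 L 50.8 3.6
```

Call:
step_arm(
  plan=[
    [-1,0,0.02,0,0,0,0],
    [-1,0,0.02,0,0,0,0],
    [-1,0,0.02,0,0,0,0],
    [-1,0,0.02,0,0,0,0],
    [-1,0,0,0,0,0,0],
  ],
)

```text
t: 15.82
ee_pos: [496.1, 83.6, 24.1]
orientation: [1.837, 2.548, 0.0]
ft_force: [-0.2, 0.1, -0.0]
width: 0.7
grasp_force: 0.0
```

Run:
```python
from h import *
o=st();look(o,shot('wrist'),'w12.png')
```

```text
t 15.82 L [-30.39   0.23  24.09] F [-0.23  0.09 -0.02] rv [1.8373e+00 2.5482e+00 2.0000e-04]
cap n 4581 L x,y -11.1 0.1
pink n 308 L 52.9 3.5
```

Call:
step_arm(
  plan=[
    [-1,0,0.012,0,0,0,0],
    [-1,0,0.012,0,0,0,0],
    [-1,0,0,0,0,0,0],
  ],
)

```text
t: 16.25
ee_pos: [497.2, 84.0, 24.1]
orientation: [1.837, 2.548, 0.0]
ft_force: [0.1, -0.0, 0.4]
width: 0.5
grasp_force: 0.0
```

Call:
step_arm(
  plan=[
    [-1,0,0.012,0,0,0,0],
    [-1,0,0,0,0,0,0],
  ],
)

```text
t: 16.5
ee_pos: [497.7, 84.2, 24.1]
orientation: [1.837, 2.548, 0.0]
ft_force: [0.9, -0.5, 0.5]
width: 0.5
grasp_force: 0.0
```

Call:
step_arm(
  plan=[
    [-1,0,0.012,0,0,0,0],
    [-1,0,0,0,0,0,0],
  ],
)

```text
t: 16.75
ee_pos: [498.3, 84.4, 24.1]
orientation: [1.837, 2.548, 0.0]
ft_force: [0.1, -0.1, 0.4]
width: 0.6
grasp_force: 0.0
```

Run:
```python
from h import *
o=st();im=shot('wrist');look(o,im,'w13.png')
```

```text
t 16.75 L [-28.06   0.27  24.09] F [ 0.08 -0.09  0.38] rv [1.8373e+00 2.5483e+00 1.0000e-04]
cap n 3960 L x,y -9.8 0.3
pink n 267 L 54.2 3.6
```

Call:
step_arm(
  plan=[
    [-1,0,0.012,0,0,0,0],
    [-1,0,0,0,0,0,0],
  ],
)

```text
t: 17.05
ee_pos: [498.9, 84.6, 24.1]
orientation: [1.837, 2.548, 0.0]
ft_force: [-0.2, -0.5, -0.2]
width: 0.4
grasp_force: 0.0
```

Call:
step_arm(
  plan=[
    [-1,0,0.008,0,0,0,0],
    [-1,0,0,0,0,0,0],
  ],
)

```text
t: 17.3
ee_pos: [499.2, 84.7, 24.1]
orientation: [1.837, 2.548, 0.0]
ft_force: [0.4, -0.3, -0.9]
width: 0.2
grasp_force: 0.0
```

Call:
step_arm(
  plan=[
    [-1,0,0.008,0,0,0,0],
    [-1,0,0,0,0,0,0],
  ],
)

```text
t: 17.55
ee_pos: [499.6, 84.8, 24.1]
orientation: [-1.837, -2.548, 0.0]
ft_force: [0.2, 0.6, -1.2]
width: 0.3
grasp_force: 0.0
```

Call:
step_arm(
  plan=[
    [-1,0,0.008,0,0,0,0],
    [-1,0,0,0,0,0,0],
  ],
)

```text
t: 17.8
ee_pos: [499.8, 84.9, 24.0]
orientation: [-1.837, -2.548, 0.0]
ft_force: [-0.0, -0.2, 0.7]
width: 0.2
grasp_force: 0.3
```

Run:
```python
from h import *
o=st();im=shot('wrist');look(o,im,'w14.png')
```

```text
t 17.8 L [-26.44   0.26  24.04] F [-0.05 -0.21  0.72] rv [-1.8372e+00 -2.5482e+00  3.0000e-04]
cap n 3486 L x,y -9.0 0.3
pink n 269 L 54.8 3.6
```

Call:
step_arm(
  plan=[
    [-1,0,0.008,0,0,0,0],
    [-1,0,0,0,0,0,0],
  ],
)

```text
t: 18.1
ee_pos: [499.9, 84.9, 24.0]
orientation: [-1.837, -2.548, 0.001]
ft_force: [-2.2, -0.7, 1.0]
width: 0.5
grasp_force: 1.1
```

There's a 2.3 N stop, so the shoulder is home. I'm backing off and checking.

Call:
step_arm(
  plan=[
    [-1,0,-0.1,0,0,0,0],
    [-1,0,-0.3,0,0,0,0],
    [-1,0,0,-0.4,0,0,0],
    [-1,0,0,-0.5,0,0,0],
    [-1,0,0,-0.5,0,0,0],
    [-1,0,0,0,0,0,0],
    [-1,0,0,0,0,0,0],
  ],
)

```text
t: 18.98
ee_pos: [480.5, 78.5, 93.6]
orientation: [-1.837, -2.548, 0.001]
ft_force: [0.2, -0.1, -0.5]
width: 0.3
grasp_force: 0.0
```

Run:
```python
from h import *
o=st();im=shot('wrist');look(o,im,'w15.png')
```

```text
t 18.98 L [-46.77   0.32  93.55] F [ 0.2  -0.08 -0.53] rv [-1.8371e+00 -2.5479e+00  8.0000e-04]
cap n 3736 L x,y -9.9 0.2
pink n 1002 L 57.8 1.6
```

View pics/w15.png

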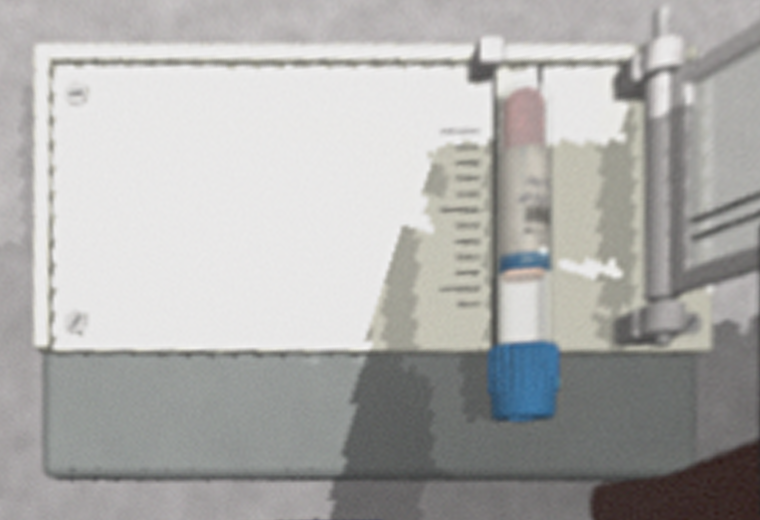

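The tube lies in the groove with the cap's shoulder flush at the step (row ~345–352). Now the leaf: I'll go high round to its right side.

Call:
step_arm(
  plan=[
    [-1,-0.3,0,-0.4,0,0,0],
    [-1,-0.6,0.3,0,0,0,0],
    [-1,-0.5,0.6,0,0,0,0],
    [-1,0,0.7,0,0,0,0],
    [-1,0,0.06,0,0,0,0],
    [-1,0,0,0.3,0,0,0],
    [-1,0,0,0.4,0,0,0],
    [-1,0,0,0.3,0,0,0],
    [-1,0,0,0,0,0,0],
    [-1,0,0,0,0,0,0],
  ],
)

```text
t: 20.27
ee_pos: [582.1, 38.5, 64.2]
orientation: [-1.837, -2.548, 0.0]
ft_force: [-1.0, -0.4, -1.0]
width: 0.2
grasp_force: 0.0
```

Run:
```python
from h import *
o=st();im=shot('wrist');look(o,im,'w16.png')
```

```text
t 20.27 L [ 37.   -69.71  64.18] F [-0.95 -0.36 -0.96] rv [-1.8373e+00 -2.5483e+00  1.0000e-04]
cap n 3969 L x,y -10.7 0.5
pink n 477 L 55.5 3.5
```

Call:
step_arm(
  plan=[
    [-1,0.16,0,0,0,0,0],
    [-1,0.1,0,0,0,0,0],
    [-1,0.06,0,0,0,0,0],
    [-1,0.06,0,0,0,0,0],
    [-1,0.06,0,0,0,0,0],
    [-1,0.06,0,0,0,0,0],
    [-1,0.04,0,0,0,0,0],
    [-1,0,0,0,0,0,0],
  ],
)

```text
t: 21.32
ee_pos: [573.6, 64.3, 64.0]
orientation: [-1.837, -2.548, 0.0]
ft_force: [-0.5, -0.3, -0.6]
width: 0.4
grasp_force: 0.0
```

Call:
step_arm(
  plan=[
    [-1,0.04,0,0,0,0,0],
    [-1,0.04,0,0,0,0,0],
    [-1,0.04,0,0,0,0,0],
    [-1,0,0,0,0,0,0],
  ],
)

```text
t: 21.82
ee_pos: [571.7, 70.0, 64.1]
orientation: [-1.837, -2.548, 0.0]
ft_force: [-0.0, 0.2, -0.2]
width: 0.8
grasp_force: 0.0
```

Run:
```python
from h import *
o=st();im=shot('wrist');look(o,im,'w17.png');shot('scene','s17.png')
```

```text
t 21.82 L [ 37.05 -36.56  64.06] F [-0.01  0.22 -0.16] rv [-1.8371e+00 -2.5483e+00  1.0000e-04]
cap n 3917 L x,y -10.6 0.2
pink n 13 L 57.2 -0.2
```

View pics/w17.png

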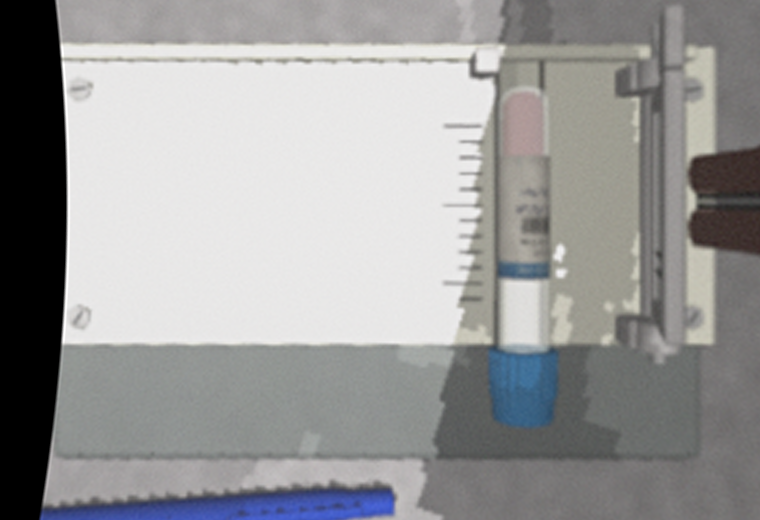

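The leaf at (665,180) is nearly upright with the finger just behind it, and the cap is flush at the step. I'll keep pushing slowly past upright.

Call:
step_arm(
  plan=[
    [-1,0.04,0,0,0,0,0],
    [-1,0.04,0,0,0,0,0],
    [-1,0.04,0,0,0,0,0],
    [-1,0.04,0,0,0,0,0],
    [-1,0.04,0,0,0,0,0],
    [-1,0.04,0,0,0,0,0],
    [-1,0,0,0,0,0,0],
    [-1,0,0,0,0,0,0],
    [-1,0,0,0,0,0,0],
    [-1,0,0,0,0,0,0],
    [-1,0,0,0,0,0,0],
    [-1,0,0,0,0,0,0],
    [-1,0,0,0,0,0,0],
    [-1,0,0,0,0,0,0],
  ],
)

```text
t: 23.68
ee_pos: [568.0, 81.2, 64.1]
orientation: [-1.837, -2.548, 0.0]
ft_force: [0.1, -0.6, -0.0]
width: 0.4
grasp_force: 0.0
```

Call:
step_arm(
  plan=[
    [-1,0,0,-0.4,0,0,0],
    [-1,0,0,-0.8,0,0,0],
    [-1,-0.6,0,-0.8,0,0,0],
    [-1,-0.6,0,0,0,0,0],
    [-1,0,0,0,0,0,0],
    [-1,0,0,0,0,0,0],
  ],
)

```text
t: 24.42
ee_pos: [586.3, 24.6, 163.6]
orientation: [-1.837, -2.547, 0.001]
ft_force: [0.0, 0.6, -0.8]
width: 0.2
grasp_force: 0.0
```

Run:
```python
from h import *
o=st();im=shot('wrist');look(o,im,'w18.png')
s=shot('scene','s18.png')
# heights of scene depth over reader, in L frame
v,u=np.mgrid[0:420,0:560];d=s['depth'];P=np.stack([(u-s['cx'])/s['fx']*d,(v-s['cy'])/s['fy']*d,d],-1)@s['T'][:3,:3].T+s['T'][:3,3]
c,sn=np.cos(TH),np.sin(TH);X=P[...,0]-F[0];Y=P[...,1]-F[1];a=c*X+sn*Y;b=-sn*X+c*Y
for y in range(-52,30,6):
    print(y,[ (int(np.median(P[...,2][k])) if (k:=(abs(a-x)<5)&(abs(b-y)<3)&(d>0)).sum()>1 else -1) for x in range(-15,75,10)])
g=cv2.cvtColor(rect(im,o,TH,tuple(F+np.array([c*22-sn*36, sn*22+c*36])),34,s=4),cv2.COLOR_RGB2GRAY)
print(g[160:360:40,440:640:8])
```

```text
t 24.43 L [ 36.56 -84.23 163.55] F [ 0.02  0.61 -0.76] rv [-1.8373e+00 -2.5469e+00  9.0000e-04]
cap n 3612 L x,y -10.3 0.8
-52 [3, 13, 465, 394, 343, 4, 3, 2, 4]
-46 [17, 18, 468, 431, 26, 24, 24, 22, 24]
-40 [19, 19, 471, 447, 26, 431, 25, 24, 25]
-34 [19, 19, 465, 450, 435, 26, 25, 26, 31]
-28 [469, 471, 465, 443, 43, 42, 41, 40, 41]
-22 [476, 457, 42, 441, 41, 40, 41, 40, 40]
-16 [466, 23, 25, 39, 39, 39, 39, 40, -1]
-10 [21, 20, 25, 26, 39, 40, 39, 40, 40]
-4 [29, 32, 32, 36, 40, 39, 40, 40, 39]
2 [27, 37, 36, 39, 40, 40, 39, 40, 40]
8 [25, 35, 40, 40, 40, 40, 40, 40, 40]
14 [18, 19, 25, 25, 41, 42, 40, 40, 40]
20 [18, 19, 24, 25, 24, 24, 24, 25, 25]
26 [18, 19, 24, 25, 24, 24, 25, 24, 24]
[[237 238 236 221 220 238 239 197 224 221 223 220 218 212 226 226 225 224
  226 224 221 220 236 238 208]
 [237 236 236 238 224 238 238 195 225 224 223 222 220 215 224 224 224 222
  223 224 222 221 237 239 211]
 [237 237 237 231 223 237 239 211 226 227 224 225 222 211 229 227 228 227
  227 226 228 220 237 237 214]
 [236 224 222 228 216 237 238 206 220 230 231 231 229 206 226 223 224 225
  223 222 222 219 237 236 215]
 [237 237 237 236 237 236 238 218 198 228 227 229 226 167 238 237 237 235
  236 235 236 238 197 160 166]]
```

```bash
python3 -c "
from h import *
print(ctrl.close_job())"
```

```text
the job is handed in; nothing more can be done
None
```

The job is handed in: the tube was rolled into the groove, its cap shoulder is home against the step, and the leaf lies flat over it. One lapse: on first contact the finger pressed the tube with about 23 N before I backed off; every later reading on it was about 4 N or less.

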